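# Clamp a granite slab for polishing with a swing strap and cam lever

### The arm

A 6-joint arm with a two-finger parallel gripper is mounted at the origin on the work surface. World frame = base frame: x ahead of the robot, y to its left, z up, the work surface at z = 0. Lengths are in mm, angles in degrees, forces in N, time in s.
With the tool pointing down it reaches from about 350 to 850 mm from the base axis. Payload 8.1 kg.
Tool frame: the origin (TCP) lies at the very end of the fingers, on their centre line; the grasp point (between the pads) lies 19 mm behind it; x points along the fingers, y is the direction in which the jaws open and shut, and the axes are right-handed (so a half turn about x gives the same grasp; the last joint's range is limited). The gripper opens to 85 mm and grips with 20 to 120 N. Pads are 22 mm wide; open, the fingers measure 114 mm over their backs; the gripper's body (76 mm by 85 mm) begins 54 mm behind the grasp point. The pads swing forward as they close: fully open they stand 13 mm farther back than shut.
Start: joints at [67.873, 7.471, 85.268, -0, 87.261, -4.893], TCP at [177.749, 573.071, 231.292] pointing down, gripper open.
Joint ranges: [-169.43, 169.43], [-51.17, 129.36], [1.28, 143.12], [-76.62, 256.62], [0, 156.53], [-152.29, 152.29]. Speed limits (degrees/s): [136.94, 136.94, 159.86, 180, 180, 180].

### API

Orientations are given as [roll, pitch, yaw] about the fixed x, y, z axes, in that order (R = Rz(yaw) Ry(pitch) Rx(roll)).
In Python, from bench import sensors, snapshot, r gives the robot as it stands. The module is installed in compiled form; this text tells all that it offers.
- The arm moves only by the tool drive_tool, never from a script. Its argument "moves" is one flat list of numbers, 6 for each row, row after row: the shift along the tool's x, y, z in cm, then the turn, a rotation vector about the tool's x, y, z in degrees. In form: [tx, ty, tz, wx, wy, wz, tx, ty, tz, wx, wy, wz, ...]. A call has 1 to 20 rows; each row shifts and turns the commanded pose from where the row before left it, along the tool's axes as they then stand; what a row does not reach is not made up. A row lasts 1/12 s, in which the tool goes at most 41.7 mm and 7.16 degrees, less where a joint would pass 70% of its speed; a pose out of reach is approached as far as the arm can. A call with a gripper value outside its range is refused whole. "hand" is the finger opening in cm, from 0 to 8.54, set as the call begins (left out, the last holds). The fingers move at their own pace and stop on an object; "grip_force" is the grip in N (left out, the last holds). Time passes only in rows, so rows that do not move let the fingers close. It gives the time, the measured TCP pose, the force and the opening at its end, in the units of the state.
- sensors.sense(): the state, without advancing time (a new reading comes with each control period).
- snapshot(name): name is "scene" or "top" or "wrist"; returns a dict with "image" (384x512x3 uint8, red, green, blue), "z_map" (384x512 float32, mm along the optical axis (not along the pixel's ray), 0 where there is no reading), "camera_matrix" (3x3 intrinsics, pixels), "eye" and "orientation" of the camera in the world; the wrist camera has in their place "mount" (4x4, takes a point from camera to tool coordinates, whose origin is the TCP and whose axes are the tool frame's). Camera axes: x right, y down, z forward; pixel columns grow to the right and rows downward; lengths in mm; the calibration is good to about 2 mm. A picture is of the moment at which its call begins: read the wrist's pose just before it.
- r.hand_in(): hands the job in, once; it reports no verdict.
The state is a dict: "time": time; "joint_pos": joint angles; "qd": joint speeds; "joint_efforts": joint torques, N m; "tool_pos": TCP position; "tcp_rot": TCP orientation; "ft_force": force on the tool from outside, world axes, zero at the start; "wrist_torque": the same for the moment, N m; "finger_gap": finger opening in mm.
Only numpy, scipy, OpenCV 4.12 (cv2) and the standard library are available. Lean on these libraries where they do the work, as an engineer would, in place of code of your own. Each camera call takes 0.05 s, during which the arm holds its last target.

### The job

Clamp the black granite slab ready for polishing: with the back of a finger, swing the blue clamp strap round until its orange pad stands over the middle of the beige patch of masking tape on the slab, then push the red-handled cam lever all the way down so that the pad presses on the tape. Only push: never take the strap or the lever between the fingers, do not let the pad press on bare stone, and leave the slab and everything else lying where it is. Finish with the robot clear of everything.

Things in the scene. Friction and masses are not known exactly. Their poses are not given: they have to be found in the camera images.
- strap: blue steel clamp strap, a level flat bar 24 mm wide, 12 mm thick, that turns on an upright post. Origin on the post's axis at mid-thickness (59 mm above the bench with the lever fully up, 52 mm clamped). x runs to its nose, z up; the round nose ends 110 mm out, the tail 20 mm behind. 95 mm out a 14 mm wide screw stands 6 mm above it. It turns with about 0.25 N m of friction and stays where left.
- pad: orange round rubber pad, 24 mm across, 7 mm thick, under the strap's nose, 95 mm from the post's axis. Origin at the centre of its lower face. With the lever raised as at the start it passes 2 to 4 mm above the slab.
- tape_spot (a point): middle of the beige masking-tape patch (50 x 46 mm) that lies on the slab's top by the edge nearest the post; 39 mm above the bench, 96 to 99 mm from the post's axis.
- slab: polished black granite slab 130 x 100 x 20 mm (its x, y, z), about 0.7 kg, loose on a rubber mat 19 mm above the bench; the post is on its +y side. Origin at the centre of its underside. A steel fence on its -y side and an end stop on its -x side stand lower than its top, but for the stop's black screw knob (18 mm wide, 42 mm above the bench).
- strap_swing (a joint): angle of the strap about the post, rad: 0 when square across the slab's edge (pointing along the slab's -y), growing anticlockwise seen from above as it is swung open towards the slab's +x side. Range -0.7 to 2.2, no stop over the slab, so it can be swung too far. Starts at 1.1 to 1.9.
- lever (a joint): cam lever, rad: 0 with the handle fully raised (65 degrees above level), 1.05 fully down on its stop (5 degrees above level). It stays where left; it takes 3 to 5 N at the grip, and each rad lowers the strap by 6.7 mm. Starts at 0 to 0.25.
- lever_grip (a point): on the axis of the lever's round red grip (55 mm long, up to 25 mm thick, from 28 mm behind to 27 mm beyond this point), 100 mm from the pivot pin. x runs along the handle to its tip, y along the pin, z out of the side to push. The level pin crosses the post's axis 81.5 mm above the bench. The lever turns round with the strap and points away from the strap's nose.
- polish_disc: yellow polishing-disc holder, black felt rim, 81 mm across, 34 mm high, lying on the aluminium plate on the robot's side of the clamp post; origin at the centre of its underside. A bystander: leave it alone.
- blue_wheel: blue grinding cup wheel, 97 mm across, 21 mm high; origin at the centre of its underside. A bystander: leave it alone.
- tape_roll: roll of beige masking tape lying flat, 100 mm across, 38 mm high; origin at the centre of its underside. A bystander: leave it alone.
- bottle: white plastic bottle with a red cap, 60 mm across, 170 mm tall; origin at the centre of its underside. A bystander: leave it alone.
- spanner: steel spanner lying flat, 170 mm long, beyond the plate; origin under its middle, x along it. A bystander: leave it alone.
- rub_block: green hand rubbing block, 45 x 100 x 30 mm, beyond the plate; origin at the centre of its underside. A bystander: leave it alone.
- square: try square, dark wooden stock 20 x 100 x 14 mm with a steel blade 140 mm long, lying flat on the bench to the left of the plate; origin under the middle of the stock, blade along +x. A bystander: leave it alone.
Mind the look-alikes: they are no part of the job. Of the things like the slab, leave any that is purple; of the rest the smaller one is meant.

How it is judged (in metres and radians):
On the way, in this order (a step that is already met when the one before it is completed fails the run):
1. a finger pushes the strap while it is still off the tape (contact force between the fingers and strap above 0.5 N and horizontal distance between pad and tape_spot above 0.02 m), for 0.05 s.
2. the pad stands over the masking tape with the lever still up (horizontal distance between pad and tape_spot below 0.012 m and value of joint lever below 0.45 rad), for 0.2 s.
3. the lever is down and the pad presses on the tape (horizontal distance between pad and tape_spot below 0.012 m and value of joint lever above 0.97 rad and contact force between pad and slab above 6 N), for 0.2 s.
At the end, for the whole second after the job is handed in: The pad's centre is within 12 mm of the middle of the tape patch, the lever is within 0.08 rad of its lower stop, the pad presses on the slab with more than 6 N, the slab lies within 6 mm of where it started, and nothing moves (all of step 3 and distance of slab from where it was at the start of the episode below 0.006 m and linear speed of slab below 0.01 m/s and velocity of joint lever between -0.05 and 0.05 rad/s and velocity of joint strap_swing between -0.05 and 0.05 rad/s); the robot touches nothing.
It fails at once if the strap is taken between the fingers (x of the grasp point in the frame of strap between 0.015 and 0.112 m and y of the grasp point in the frame of strap between -0.01 and 0.01 m and z of the grasp point in the frame of strap between -0.014 and 0.014 m).
It fails at once if the lever is taken between the fingers (x of the grasp point in the frame of lever_grip between -0.065 and 0.026 m and y of the grasp point in the frame of lever_grip between -0.009 and 0.009 m and z of the grasp point in the frame of lever_grip between -0.009 and 0.009 m).
It fails at once if the pad presses on bare stone beside the tape (contact force between pad and slab above 2 N and horizontal distance between pad and tape_spot above 0.015 m).
It fails at once if the slab is shifted or lifted (distance of slab from where it was at the start of the episode above 0.008 m).
It fails at once if a bystander is moved (distance of any of polish_disc, blue_wheel, tape_roll, bottle, spanner, rub_block, square from where it was at the start of the episode above 0.015 m).
It also fails if it takes over 58 s, if anything falls off the work surface, if the arm or the gripper's body presses on something with over 40 N, if the wrist force passes 120 N, or if a joint passes its speed limit or range.

## Working session

There is one attempt and no reset: what is moved stays moved. The work goes in short steps, Python scripts to look and compute and a tool call to move; the robot and the scene stay as the last step left them, time stands still between calls to the robot, and variables do not carry over. Pictures are saved under pics/ and viewed, and the job is handed in when it is done.

Besides the shell and the picture viewer there is one more tool, called after ">>>" as name(argument=value, ...), one argument or row to a line, values as JSON. drive_tool: Moves the arm, as the interface text tells. Its arguments: {"type":"object","properties":{"moves":{"type":"array","items":{"type":"number"}},"hand":{"type":"number"},"grip_force":{"type":"number"}},"required":["moves"]}

```bash
mkdir -p pics; python3 - <<'E'
from bench import sensors, snapshot, r
import cv2,pickle
print(sensors.sense())
for n in ["scene","top","wrist"]:
    s=snapshot(n); pickle.dump(s,open(f'pics/{n}0.pkl','wb'))
    cv2.imwrite(f'pics/{n}0.png',s['image'][:,:,::-1])
    print(n,s['camera_matrix'].tolist(),s.get('eye'),s.get('orientation'),s.get('mount'))
E
```

```text
{'time': 0.0, 'joint_pos': array([ 6.78733014e+01,  7.51442759e+00,  8.53301845e+01, -8.42274075e-04,
        8.72612994e+01, -4.89318066e+00]), 'qd': array([ 0.02422373,  0.04847819, -0.10199062,  0.07175832, -0.05196954,
       -0.0365669 ]), 'joint_efforts': array([-8.42337286e-04, -5.69385445e+01, -5.00554597e+01, -3.01971077e-04,
        1.46097873e-02, -4.83468591e-05]), 'tool_pos': array([177.53574212, 572.55285762, 230.24284937]), 'tcp_rot': array([ -94.43809977,   89.89408516, -111.67157674]), 'ft_force': array([ 0.93198617,  0.33294868, -0.20122076]), 'wrist_torque': array([-0.03079338, -0.01397985,  0.02948854]), 'finger_gap': 85.52988012717852}
scene [[419.7967390450769, 0.0, 255.50353405771827], [0.0, 419.7967390450769, 194.46258574956096], [0.0, 0.0, 1.0]] [1020.41284126  722.92533452  782.11579741] [-127.3924648     1.14570006  148.42934213] None
top [[393.937687557558, 0.0, 258.570057772675], [0.0, 393.937687557558, 195.69967606713075], [0.0, 0.0, 1.0]] [ 536.44494193    2.89225724 1258.24845361] [-176.81182928   -1.80941703  -90.04106069] None
wrist [[333.35776615952756, 0.0, 256.6000146505826], [0.0, 333.35776615952756, 192.0736101162536], [0.0, 0.0, 1.0]] None None [[ 3.66243434e-04 -2.87067952e-01  9.57910151e-01 -1.42305538e+02]
 [ 9.99999919e-01 -5.29831906e-05 -3.98213946e-04  1.44104860e-01]
 [ 1.65067598e-04  9.57910219e-01  2.87067910e-01 -7.37943987e+01]
 [ 0.00000000e+00  0.00000000e+00  0.00000000e+00  1.00000000e+00]]
```

View pics/scene0.png

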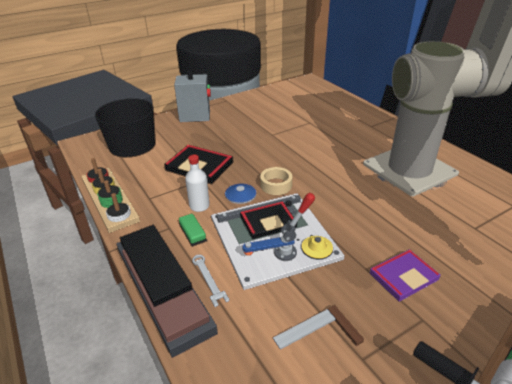

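View pics/top0.png

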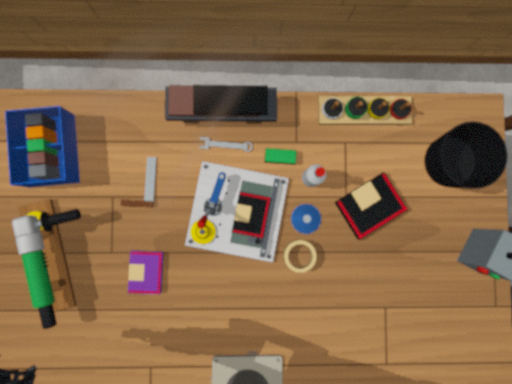

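View pics/wrist0.png

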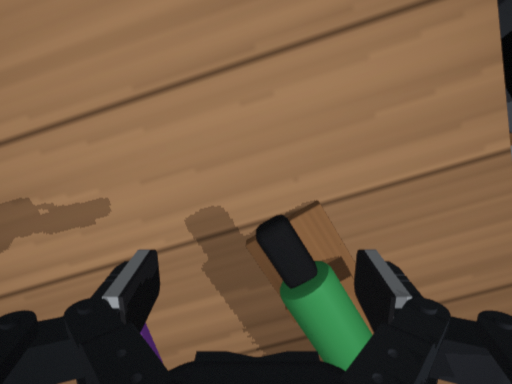

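```bash
python3 - <<'E'
import cv2
a=cv2.imread('pics/top0.png')[130:290,110:420]; cv2.imwrite('pics/top0c.png',cv2.resize(a,None,fx=2.5,fy=2.5,interpolation=cv2.INTER_CUBIC))
a=cv2.imread('pics/scene0.png')[175:300,200:350]; cv2.imwrite('pics/scene0c.png',cv2.resize(a,None,fx=4.5,fy=4.5,interpolation=cv2.INTER_CUBIC))
E
```

```text
(no output)
```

View pics/top0c.png

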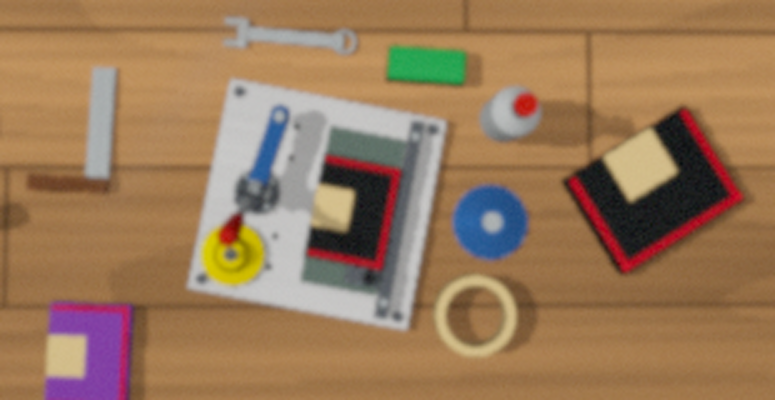

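View pics/scene0c.png

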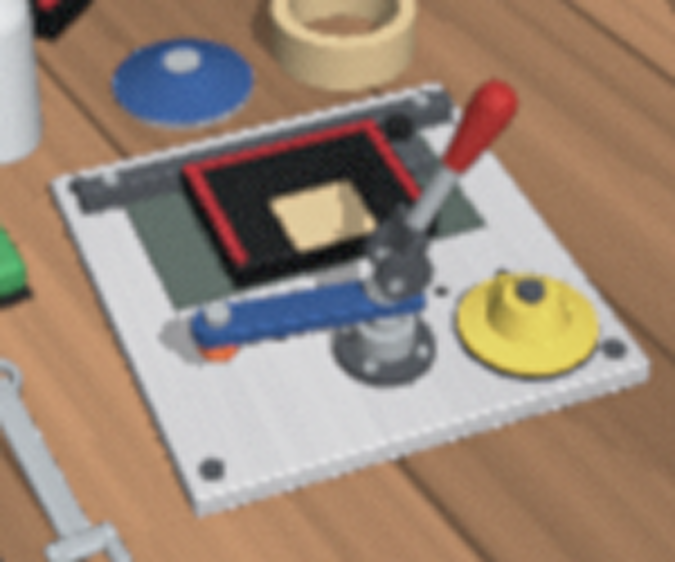

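Slab candidates in the top view: a small black one at (254,215) on the plate, a bigger black one at (371,205), and a purple one at (146,272). The small one on the plate by the clamp is meant, because it's black, it's smaller than the other black one, and the enlarged crop shows it in the fixture. I'll get coarse positions, then look closer with the wrist camera.

```bash
cat > h.py <<'E'
import numpy as np, cv2, pickle
from scipy.spatial.transform import Rotation as R
def rot(rpy): return R.from_euler('xyz',rpy,degrees=True).as_matrix()
def cam(s,pose=None):
    if 'mount' in s and s['mount'] is not None:
        T=np.eye(4);T[:3,:3]=rot(pose[1]);T[:3,3]=pose[0]
        M=T@np.array(s['mount']);return M[:3,:3],M[:3,3]
    return rot(s['orientation']),np.array(s['eye'])
def onplane(s,px,z,pose=None):
    Rm,e=cam(s,pose);K=s['camera_matrix']
    px=np.atleast_2d(np.array(px,float))
    d=np.c_[px,np.ones(len(px))]@np.linalg.inv(K).T@Rm.T
    return e+d*((z-e[2])/d[:,2])[:,None]
def cloud(s,pose=None):
    Rm,e=cam(s,pose);K=s['camera_matrix'];z=s['z_map']
    v,u=np.mgrid[:z.shape[0],:z.shape[1]]
    p=np.stack([(u-K[0,2])/K[0,0]*z,(v-K[1,2])/K[1,1]*z,z],-1)
    return p@Rm.T+e
def proj(s,P,pose=None):
    Rm,e=cam(s,pose);p=(np.atleast_2d(P)-e)@Rm;q=p@s['camera_matrix'].T
    return q[:,:2]/q[:,2:]
E
python3 - <<'E'
from h import *
s=pickle.load(open('pics/top0.pkl','rb'))
print('post',onplane(s,[213,206],80)); print('nose',onplane(s,[222,173],65)); print('tape',onplane(s,[244,213],39))
c=cloud(s)
for p in [(213,206),(222,180),(244,213),(258,215),(204,231),(202,222),(200,180)]: print(p,c[p[1],p[0]].round(1))
p=rot([ -94.438,89.894,-111.67]);print(p.round(3))
E
```

```text
post [[571.17823697 101.59534995  80.        ]]
nose [[671.82561795  76.18404071  65.        ]]
tape [[550.77404497   9.41178591  39.        ]]
(213, 206) [570.5  99.8 101.7]
(222, 180) [650.7  76.2  62.4]
(244, 213) [550.8   9.4  38.2]
(258, 215) [544.6 -33.9  36.8]
(204, 231) [495.9 131.   50.1]
(202, 222) [524.8 121.8 189.4]
(200, 180) [655.2 148.5  14.2]
[[-0.001  0.296  0.955]
 [-0.002  0.955 -0.296]
 [-1.    -0.002 -0.   ]]
```

>>> drive_tool(
  moves=[-0.44,-2.3,3.2,0,0,0,-0.44,-2.3,3.2,0,0,0,-0.44,-2.3,3.2,0,0,0,-0.44,-2.3,3.2,0,0,0,-0.44,-2.3,3.2,0,0,0,-0.44,-2.3,3.2,0,0,0,-0.44,-2.3,3.2,0,0,0,-0.44,-2.3,3.2,0,0,0,-0.44,-2.3,3.2,0,0,0,-0.44,-2.3,3.2,0,0,0,-0.44,-2.3,3.2,0,0,0,-0.44,-2.3,3.2,0,0,0,-0.44,-2.3,3.2,0,0,0,-0.44,-2.3,3.2,0,0,0,-0.44,-2.3,3.2,0,0,0,-0.44,-2.3,3.2,0,0,0,0,0,0,0,0,0,0,0,0,0,0,0],
  hand=0,
  grip_force=40,
)

```text
time: 1.65
tool_pos: [558.4, 67.9, 301.1]
tcp_rot: [-156.7, 89.9, -174.1]
ft_force: [-0.8, 0.7, 0.2]
finger_gap: -0.3
```

```bash
cat > look.py <<'E'
import sys
from bench import sensors, snapshot
from h import *
n=sys.argv[1]
for c in sys.argv[2:] or ['wrist']:
    st=sensors.sense(); s=snapshot(c); s['pose']=(st['tool_pos'],st['tcp_rot'])
    pickle.dump(s,open(f'pics/{c}{n}.pkl','wb'))
    cv2.imwrite(f'pics/{c}{n}.png',cv2.resize(s['image'][:,:,::-1],None,fx=1.5,fy=1.5))
print({k:np.round(st[k],2) for k in ('time','joint_pos','tool_pos','tcp_rot','ft_force','finger_gap')})
E
python3 look.py 1 wrist
```

```text
{'time': np.float64(1.65), 'joint_pos': array([  1.71,   0.65,  85.19,  -0.  ,  94.22, -70.85]), 'tool_pos': array([558.44,  67.85, 301.07]), 'tcp_rot': array([-156.67,   89.94, -174.11]), 'ft_force': array([-0.76,  0.69,  0.23]), 'finger_gap': np.float64(-0.29)}
```

View pics/wrist1.png

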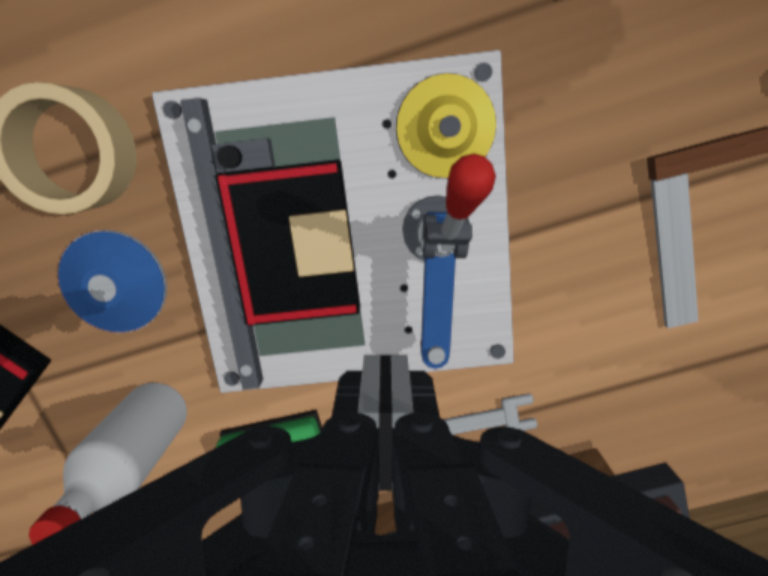

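```bash
python3 - <<'E'
from h import *
s=pickle.load(open('pics/wrist1.pkl','rb'));po=s['pose'];im=s['image']
hsv=cv2.cvtColor(im,cv2.COLOR_RGB2HSV);c=cloud(s,po)
def big(m):
    n,l,st,_=cv2.connectedComponentsWithStats(m.astype(np.uint8));i=1+np.argmax(st[1:,4]);return l==i
# tape
m=np.zeros(im.shape[:2],bool);m[125:195,180:245]=1
h,S,v=cv2.split(hsv)
t=big(m&(h>12)&(h<32)&(S>50)&(v>120))
cnt=cv2.findContours(t.astype(np.uint8),0,2)[0][0]
rc=cv2.minAreaRect(cnt);b=cv2.boxPoints(rc);print('tapebox',b.round(1).tolist())
P=onplane(s,b,39,po);print(P.round(1).tolist(),'ctr',P.mean(0),np.linalg.norm(np.diff(P,axis=0),axis=1))
M=cv2.moments(t.astype(np.uint8),True);print('tape centroid',onplane(s,[M['m10']/M['m00'],M['m01']/M['m00']],39,po), 'depth z',np.median(c[t],0))
# strap
m[:]=0;m[165:250,270:320]=1
t=big(m&(h>100)&(h<125)&(S>120)&(v>60))
pts=c[t];z=pts[:,2];print('strap z',np.percentile(z,[10,50,90]),t.sum())
ys,xs=np.nonzero(t)
W=onplane(s,np.c_[xs,ys],64.5,po)[:,:2]
vx,vy,x0,y0=cv2.fitLine(W.astype(np.float32),cv2.DIST_L2,0,.01,.01).ravel();
print('strap line',vx,vy,x0,y0,'deg',np.degrees(np.arctan2(vy,vx)))
pr=(W-[x0,y0])@[vx,vy];print('ends',[x0+vx*pr.min(),y0+vy*pr.min()],[x0+vx*pr.max(),y0+vy*pr.max()])
print('screw',onplane(s,[436/1.5,356/1.5],70,po))
# grip
m[:]=0;m[95:150,290:335]=1
t=big(m&((h<8)|(h>172))&(S>120)&(v>60));g=c[t];print('grip',g.min(0),g.max(0),g.mean(0))
print('flange centre',onplane(s,[437/1.5,229/1.5],16,po))
E
```

```text
tapebox [[192.60000610351562, 144.5], [230.0, 139.5], [235.39999389648438, 179.8000030517578], [198.0, 184.8000030517578]]
[[522.5, -2.5, 39.0], [530.4, 42.8, 39.0], [580.1, 33.0, 39.0], [572.1, -13.9, 39.0]] ctr [551.26480926  14.86981881  39.        ] [45.96671218 50.67750379 47.6223558 ]
tape centroid [[550.63986063  15.20001125  39.        ]] depth z [550.38228968  15.32423353  39.14721807]
strap z [63.29789579 64.2598582  65.27756547] 1216
strap line 0.9443788 -0.32885975 622.3439 91.4336 deg -19.19958
ends [np.float64(582.0137078937379), np.float64(105.47771975709108)] [np.float64(672.50631025219), np.float64(73.9656035588112)]
screw [[661.86321871  78.73701448  70.        ]]
grip [488.23475218  90.12603962 153.3403702 ] [543.76952151 136.782174   443.44736724] [522.02780109 123.05180746 188.02430515]
flange centre [[572.63698627 110.29002831  16.        ]]
```

>>> drive_tool(
  moves=[0,2.73,2.18,0.5,0,0,0,2.73,2.18,0.5,0,0,0,2.73,2.18,0.6,0,0,3.6,0,0,0,0,0,3.6,0,0,0,0,0,3.6,0,0,0,0,0,3.6,0,0,0,0,0,3.6,0,0,0,0,0,3.6,0,0,0,0,0,3.4,0,0,0,0,0,0,0,0,0,0,0,0,0,0,0,0,0],
)

```text
time: 2.7
tool_pos: [641.9, 129.0, 49.4]
tcp_rot: [-156.6, 89.7, -175.3]
ft_force: [0.4, 0.1, 0.2]
finger_gap: -0.2
```

```bash
python3 look.py 2 wrist scene
```

```text
{'time': np.float64(2.75), 'joint_pos': array([ 6.850e+00,  2.427e+01,  8.458e+01,  1.000e-02,  7.117e+01,
       -6.439e+01]), 'tool_pos': array([644.58, 129.09,  52.63]), 'tcp_rot': array([-177.42,   89.97,  163.82]), 'ft_force': array([1.22, 0.03, 1.49]), 'finger_gap': np.float64(0.16)}
```

View pics/wrist2.png

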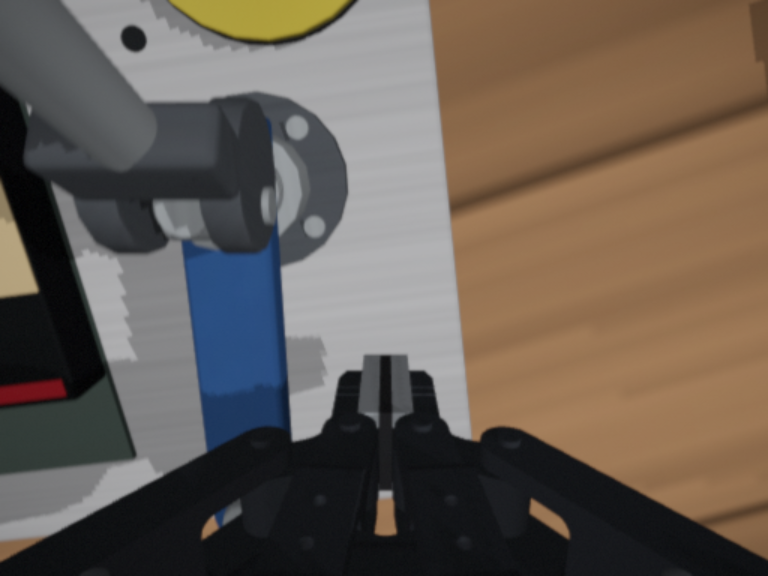

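View pics/scene2.png

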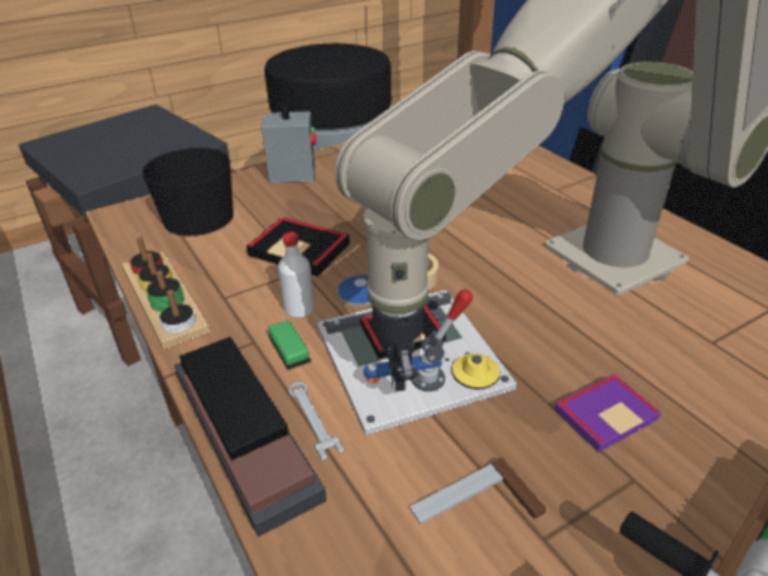

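The wrist view shows the closed fingers (tip at 385,360) standing clear of the strap, on its open side, with the strap edge near x≈285. Next I'll swing the first 60°.

>>> drive_tool(
  moves=[0,-0.75,0,0,0,0,0,-0.75,0,0,0,0,0,-0.58,0.21,5,0,0,0,-0.58,0.21,5,0,0,0,-0.58,0.21,5,0,0,0,-0.58,0.21,5,0,0,0,-0.58,0.21,5,0,0,0,-0.58,0.21,5,0,0,0,-0.58,0.21,5,0,0,0,-0.58,0.21,5,0,0,0,-0.58,0.21,5,0,0,0,-0.58,0.21,5,0,0,0,-0.58,0.21,5,0,0,0,-0.58,0.21,5,0,0,0,0,0,0,0,0,0,0,0,0,0,0],
)

```text
time: 4.13
tool_pos: [610.0, 49.9, 53.9]
tcp_rot: [77.5, 89.8, -1.3]
ft_force: [1.0, 0.8, 2.8]
finger_gap: -0.3
```

```bash
python3 look.py 3 wrist top; python3 - <<'E'
import cv2
a=cv2.imread('pics/top3.png')[200:420,250:480]; cv2.imwrite('pics/top3c.png',cv2.resize(a,None,fx=2.5,fy=2.5,interpolation=cv2.INTER_CUBIC))
E
```

```text
{'time': np.float64(4.18), 'joint_pos': array([-1.100e-01,  1.765e+01,  9.284e+01, -1.000e-02,  6.932e+01,
       -1.142e+01]), 'tool_pos': array([610.04,  49.94,  53.63]), 'tcp_rot': array([74.57, 89.81, -4.11]), 'ft_force': array([ 1.62, -0.55,  3.35]), 'finger_gap': np.float64(0.48)}
```

View pics/wrist3.png

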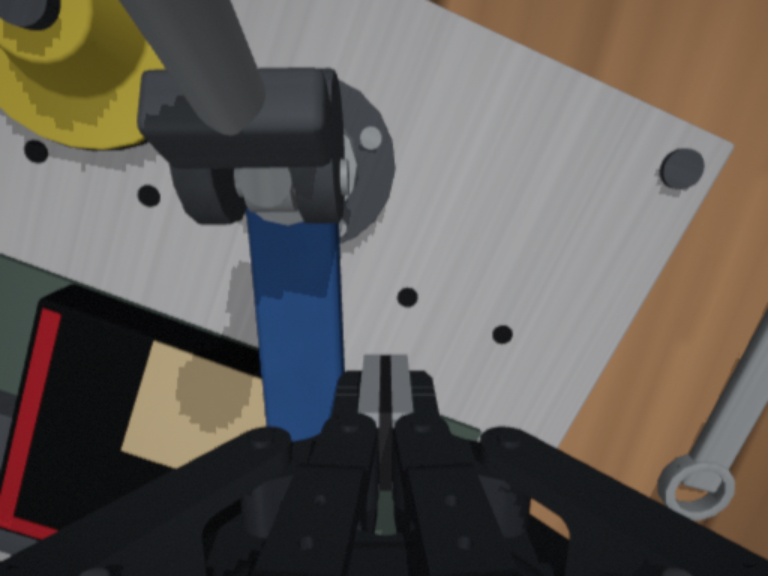

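View pics/top3c.png

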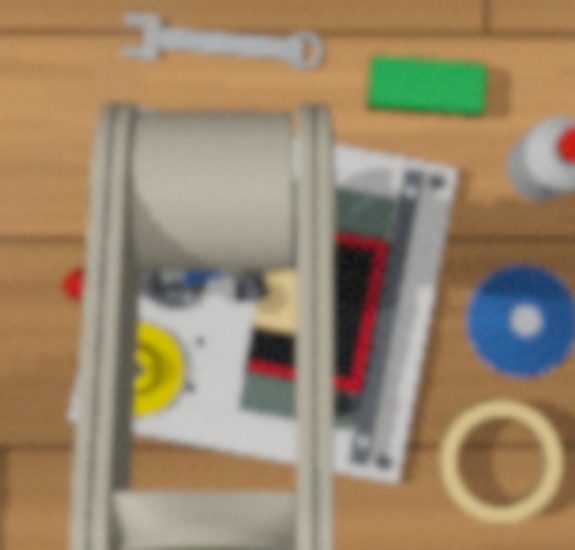

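```bash
cat > strap.py <<'E'
import sys
from h import *
def meas(n,z=64.3,roi=(140,300,160,235),post=(571,110)):
    s=pickle.load(open(f'pics/wrist{n}.pkl','rb'));po=s['pose'];hsv=cv2.cvtColor(s['image'],cv2.COLOR_RGB2HSV);h,S,v=cv2.split(hsv)
    m=(h>100)&(h<125)&(S>120)&(v>60);r=np.zeros_like(m);r[roi[0]:roi[1],roi[2]:roi[3]]=1
    nn,l,st,_=cv2.connectedComponentsWithStats((m&r).astype(np.uint8));l=l==1+np.argmax(st[1:,4])
    c=cloud(s,po)[l];print('z',np.percentile(c[:,2],[10,50,90]))
    k=abs(c[:,2]-np.median(c[:,2]))<2
    ys,xs=np.nonzero(l);W=onplane(s,np.c_[xs,ys],z,po)[k,:2]
    vx,vy,x0,y0=cv2.fitLine(W.astype(np.float32),cv2.DIST_HUBER,0,.01,.01).ravel()
    a=np.array([x0,y0])-post;d=np.array([vx,vy])
    if a@d<0:d=-d
    print('line angle',np.degrees(np.arctan2(d[1],d[0])),'centroid angle',np.degrees(np.arctan2(a[1],a[0])),'post offset',d[0]*a[1]-d[1]*a[0],len(W))
if __name__=='__main__': meas(sys.argv[1])
E
python3 strap.py 3
```

```text
z [63.45580252 64.26350275 65.05611637]
line angle -79.18589 centroid angle -77.21962965554266 post offset 1.523265700160664 7418
```

>>> drive_tool(
  moves=[0,-0.58,0.21,5,0,0,0,-0.58,0.21,5,0,0,0,-0.58,0.21,5,0,0,0,-0.58,0.21,5,0,0,0,0,0,0,0,0,0,0,0,0,0,0],
)

```text
time: 4.73
tool_pos: [587.1, 40.4, 52.7]
tcp_rot: [88.0, 89.9, -10.6]
ft_force: [1.7, -1.1, 4.5]
finger_gap: 0.1
```

```bash
python3 look.py 4 wrist;python3 strap.py 4
```

```text
{'time': np.float64(4.73), 'joint_pos': array([-1.040e+00,  1.446e+01,  9.680e+01, -2.000e-02,  6.863e+01,
        7.580e+00]), 'tool_pos': array([587.1 ,  40.4 ,  52.65]), 'tcp_rot': array([ 88.  ,  89.89, -10.61]), 'ft_force': array([ 1.74, -1.15,  4.49]), 'finger_gap': np.float64(0.06)}
z [63.51024345 64.3087398  65.09075395]
line angle -99.56437 centroid angle -97.30511614025895 post offset 1.730192247204286 7473
```

View pics/wrist4.png

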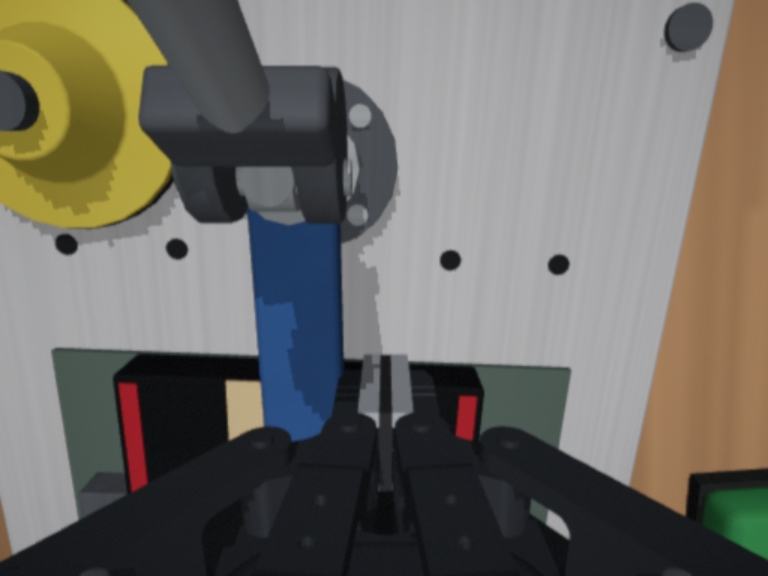

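```bash
python3 - <<'E'
from h import *
s=pickle.load(open('pics/wrist4.pkl','rb'));po=s['pose']
h,S,v=cv2.split(cv2.cvtColor(s['image'],cv2.COLOR_RGB2HSV))
t=(h>12)&(h<32)&(S>50)&(v>120);r=np.zeros_like(t);r[255:285,140:180]=1;t&=r
for row in (257,265,272,280):
    xs=np.nonzero(t[row])[0]
    b=np.nonzero(((h>100)&(h<125)&(S>120)&(v>60))[row,160:240])[0]+160
    T=onplane(s,[xs.min()-.5,row],39,po)[0];A=onplane(s,[b.min()-.5,row],64.3,po)[0]
    print(row,xs.min(),T.round(1),b.min(),b.max(),A.round(1))
# slab front top corner pixels, red edges
print(onplane(s,[[118/1.5,382/1.5],[480/1.5,395/1.5]],39,po).round(1))
for row in (160,200,220,250):
    b=np.nonzero(((h>100)&(h<125)&(S>120)&(v>60))[row,160:240])[0]+160
    print(row,onplane(s,[[b.min()-.5,row],[b.max()+.5,row]],64.3,po).mean(0).round(1))
print('pred tape px',proj(s,[[551,15,39],[571,110,64]],po)*1.5)
E
```

```text
257 151 [530.8  40.3  39. ] 175 224 [552.   50.6  64.3]
265 151 [529.7  35.8  39. ] 176 222 [551.5  46.7  64.3]
272 152 [529.3  31.7  39. ] 176 221 [550.8  43.3  64.3]
280 152 [528.1  27.   39. ] 177 217 [550.3  39.3  64.3]
[[494.4  47.2  39. ]
 [617.5  23.4  39. ]]
160 [569.6  91.2  64.3]
200 [567.1  74.6  64.3]
220 [565.9  65.9  64.3]
250 [563.4  52.2  64.3]
pred tape px [[297.52838419 440.73833505]
 [283.72560573 167.00763229]]
```

>>> drive_tool(
  moves=[0,-0.24,0.09,2,0,0,0,-0.24,0.09,2,0,0,0,0,0,0,0,0,0,0,0,0,0,0],
)

```text
time: 5.12
tool_pos: [582.0, 39.5, 52.3]
tcp_rot: [86.2, 89.9, -16.4]
ft_force: [2.7, -1.0, 5.5]
finger_gap: -0.2
```

```bash
python3 look.py 5 wrist;python3 strap.py 5; python3 - <<'E'
from h import *
s=pickle.load(open('pics/wrist5.pkl','rb'));po=s['pose']
h,S,v=cv2.split(cv2.cvtColor(s['image'],cv2.COLOR_RGB2HSV))
for row in (160,200,220,250):
    b=np.nonzero(((h>100)&(h<125)&(S>120)&(v>60))[row,160:240])[0]+160
    print(row,onplane(s,[[b.min()-.5,row],[b.max()+.5,row]],64.3,po).mean(0).round(1))
E
```

```text
{'time': np.float64(5.12), 'joint_pos': array([-1.130e+00,  1.379e+01,  9.764e+01, -2.000e-02,  6.850e+01,
        1.152e+01]), 'tool_pos': array([582.03,  39.54,  52.28]), 'tcp_rot': array([ 86.22,  89.92, -16.43]), 'ft_force': array([ 2.71, -0.95,  5.51]), 'finger_gap': np.float64(-0.21)}
z [63.48605423 64.27310132 65.04767191]
line angle -103.825745 centroid angle -101.37025775497086 post offset 1.8759854867403192 7497
160 [568.4  91.4  64.3]
200 [564.5  75.2  64.3]
220 [562.8  66.5  64.3]
250 [559.3  53.1  64.3]
```

>>> drive_tool(
  moves=[0,2,0,0,0,0,0,2,0,0,0,0,-4,0,-1,0,0,0,-4,0,-1,0,0,0,-4,0,-1,0,0,0,-4,0,-1,0,0,0,-4,0,0,0,0,0,-4,0,0,0,0,0,0,0,0,0,0,0,0,0,0,0,0,0],
)

```text
time: 6.0
tool_pos: [630.3, 70.1, 294.9]
tcp_rot: [102.4, 89.7, -0.2]
ft_force: [-0.2, -0.7, -0.8]
finger_gap: 0.0
```

```bash
python3 look.py 6 wrist scene
```

```text
{'time': np.float64(6.05), 'joint_pos': array([ 1.710e+00,  1.166e+01,  7.436e+01, -1.000e-02,  9.398e+01,
        1.439e+01]), 'tool_pos': array([629.13,  69.92, 291.79]), 'tcp_rot': array([ 34.32,  89.99, -68.36]), 'ft_force': array([-0.5 ,  0.97, -0.58]), 'finger_gap': np.float64(0.24)}
```

View pics/wrist6.png

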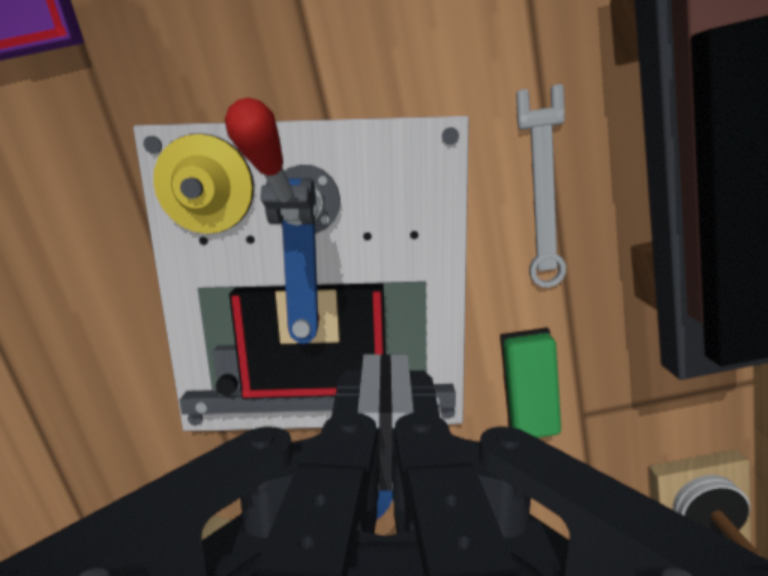

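```bash
python3 - <<'E'
from h import *
s=pickle.load(open('pics/wrist6.pkl','rb'));po=s['pose']
im=s['image'][60:270,130:270,::-1];cv2.imwrite('pics/w6c.png',cv2.resize(im,None,fx=4,fy=2.8*4/2.8,interpolation=cv2.INTER_CUBIC)[:590*2])
sc=onplane(s,np.array([301,329])/1.5,70,po)[0];print('screw',sc)
T=onplane(s,np.array([[276,291],[337,291],[340,343],[281,346]])/1.5,39,po);print(T.round(1),T.mean(0))
print('flange',onplane(s,np.array([303,200])/1.5,16,po), 'nose', onplane(s,np.array([302,342])/1.5,64,po))
h,S,v=cv2.split(cv2.cvtColor(s['image'],cv2.COLOR_RGB2HSV))
m=((h<8)|(h>172))&(S>120)&(v>50);r=np.zeros_like(m);r[60:120,145:195]=1;m&=r
ys,xs=np.nonzero(m);c=cloud(s,po)[m];c=c[(c[:,2]>100)&(c[:,2]<210)];print(len(c),c.mean(0),c.min(0),c.max(0))
u,w,vt=np.linalg.svd(c-c.mean(0));print(vt[0])
E
```

```text
screw [550.75370974  15.90463139  70.        ]
[[531.5  42.5  39. ]
 [581.   31.3  39. ]
 [572.  -14.5  39. ]
 [521.8  -6.1  39. ]] [551.58617589  13.31699179  39.        ]
flange [[569.15354755 108.25754918  16.        ]] nose [[547.01311622   2.86086485  64.        ]]
1315 [585.44827813 157.11659342 184.9087102 ] [572.97201014 136.85057482 151.06032817] [595.76756001 173.89671337 196.41982587]
[-0.04957289 -0.6442664  -0.76319286]
```

```bash
python3 - <<'E'
import cv2
a=cv2.imread('pics/w6c.png');print(a.shape);cv2.imwrite('pics/w6d.png',cv2.resize(a,(400,600)))
E
```

```text
(840, 560, 3)
```

View pics/w6d.png

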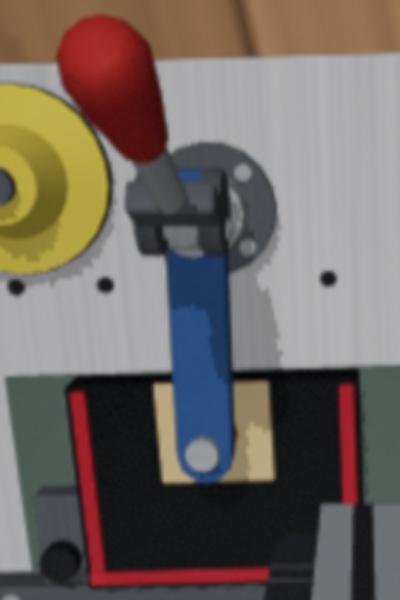

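The pad screw is about 2–3 mm from the tape centre. Now I'll bring the fingers above the post, on the inner side of the lever.

>>> drive_tool(
  moves=[0,-3.31,-1.1,0,0,0,0,-3.31,-1.1,0,0,0,0,0,0,0,0,0,3.85,0,0,0,0,0,3.85,0,0,0,0,0,3.85,0,0,0,0,0,0,0,0,0,0,0,0,0,0,0,0,0],
)

```text
time: 6.77
tool_pos: [566.1, 105.6, 171.9]
tcp_rot: [-71.5, 89.5, -174.3]
ft_force: [0.3, 0.2, 1.0]
finger_gap: -0.1
```

```bash
python3 look.py 7 wrist scene; python3 - <<'E'
import cv2
a=cv2.imread('pics/scene7.png')[360-90:600,450:750]; a=cv2.imread('pics/scene7.png')[250:450,330:550];cv2.imwrite('pics/s7c.png',cv2.resize(a,None,fx=3,fy=3,interpolation=cv2.INTER_CUBIC))
E
```

```text
{'time': np.float64(6.82), 'joint_pos': array([ 5.46,  6.14, 92.58, -0.  , 81.47, 18.27]), 'tool_pos': array([568.42, 105.77, 175.47]), 'tcp_rot': array([ -70.85,   89.8 , -173.65]), 'ft_force': array([ 0.24, -0.2 ,  1.64]), 'finger_gap': np.float64(-0.15)}
```

View pics/wrist7.png

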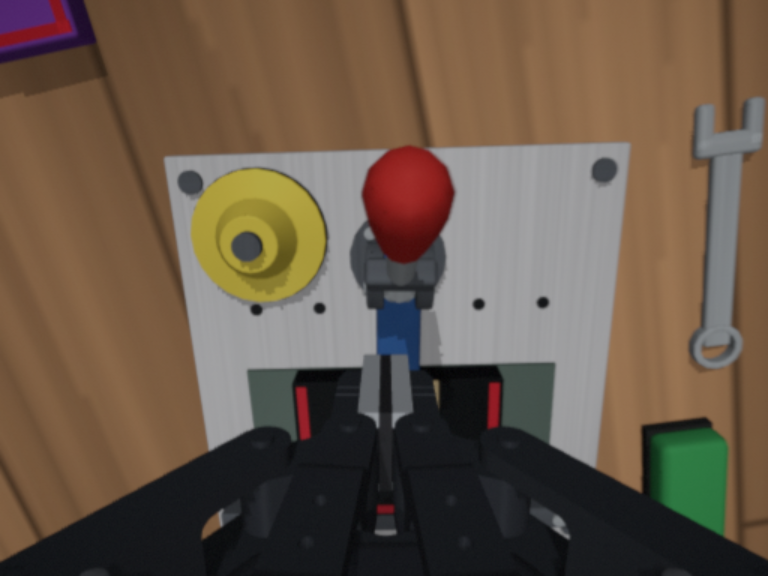

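View pics/s7c.png

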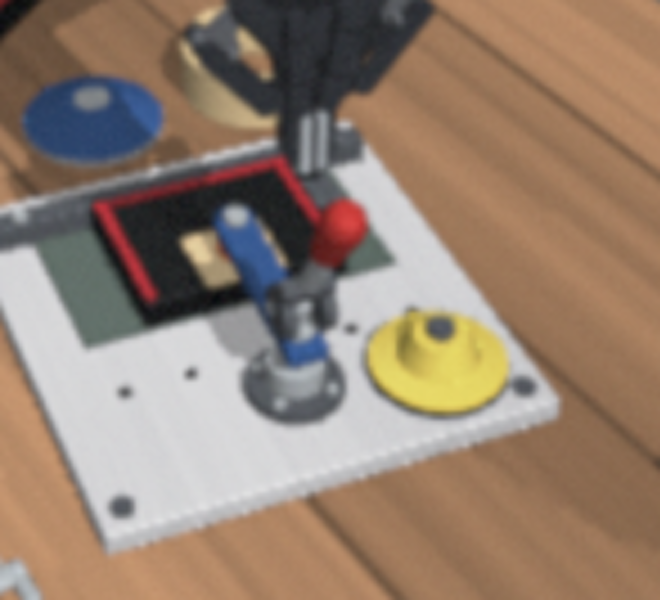

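The wrist view shows the lever grip centre at x≈408 against the fingers at x≈385, about 7 mm to one side. I'll shift across to centre it, then push the first part of the arc.

>>> drive_tool(
  moves=[0,0.65,0,0,0,0,0.1,0,-0.66,0,0,0,0.1,0,-0.66,0,0,0,0.19,0,-0.64,0,0,0,0.19,0,-0.64,0,0,0,0.28,0,-0.6,0,0,0,0.28,0,-0.6,0,0,0,0.36,0,-0.56,0,0,0,0.36,0,-0.56,0,0,0,0,0,0,0,0,0],
)

```text
time: 7.7
tool_pos: [586.4, 153.5, 156.6]
tcp_rot: [-85.8, 89.9, 171.4]
ft_force: [0.3, -0.8, 1.8]
finger_gap: -0.3
```

```bash
python3 look.py 8 wrist scene; python3 - <<'E'
import cv2
a=cv2.imread('pics/scene8.png')[250:450,330:550];cv2.imwrite('pics/s8c.png',cv2.resize(a,None,fx=3,fy=3,interpolation=cv2.INTER_CUBIC))
E
```

```text
{'time': np.float64(7.75), 'joint_pos': array([9.780e+00, 1.100e+01, 8.922e+01, 1.000e-02, 7.984e+01, 2.257e+01]), 'tool_pos': array([586.24, 153.05, 156.75]), 'tcp_rot': array([ -72.38,   89.94, -175.17]), 'ft_force': array([-0.5 ,  0.29, -0.23]), 'finger_gap': np.float64(0.42)}
```

View pics/wrist8.png

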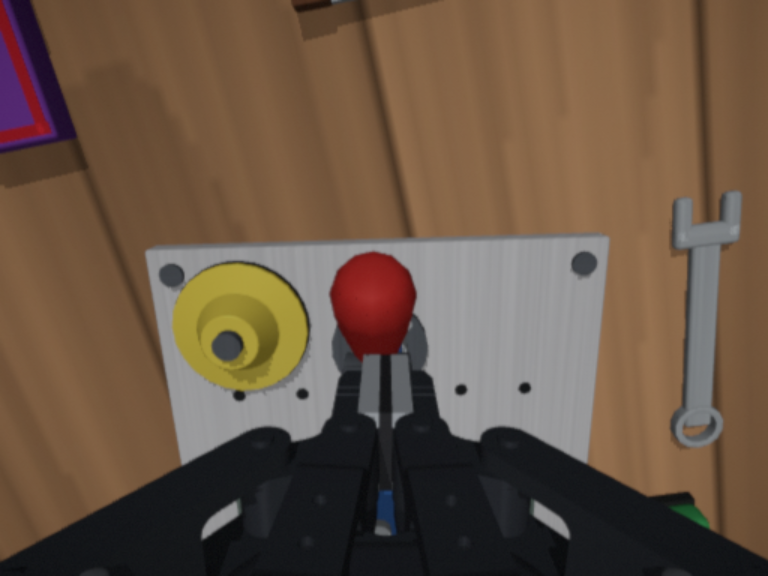

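View pics/s8c.png

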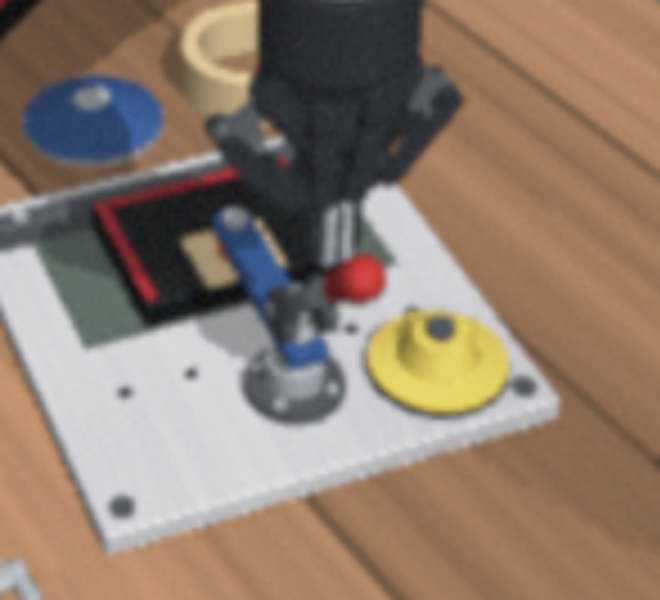

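The lever has come down to about 45° and the strap hasn't moved. The fingers are now about 3.5 mm off-centre, so I'll back off, recentre and push the rest of the way down.

>>> drive_tool(
  moves=[-0.4,-0.3,0.4,0,0,0,0.4,0,-0.4,0,0,0,0.43,0,-0.51,0,0,0,0.43,0,-0.51,0,0,0,0.5,0,-0.44,0,0,0,0.5,0,-0.44,0,0,0,0.55,0,-0.37,0,0,0,0.55,0,-0.37,0,0,0,0.6,0,-0.29,0,0,0,0.6,0,-0.29,0,0,0,0.4,0,-0.14,0,0,0,0.4,0,-0.13,0,0,0,0,0,0,0,0,0],
)

```text
time: 8.88
tool_pos: [590.9, 187.3, 106.8]
tcp_rot: [-67.1, 89.9, -169.9]
ft_force: [0.9, -0.2, 0.8]
finger_gap: 0.2
```

```bash
python3 look.py 9 wrist scene; python3 - <<'E'
import cv2
a=cv2.imread('pics/scene9.png')[250:450,330:550];cv2.imwrite('pics/s9c.png',cv2.resize(a,None,fx=3,fy=3,interpolation=cv2.INTER_CUBIC))
E
```

```text
{'time': np.float64(8.93), 'joint_pos': array([12.83, 15.59, 89.29, -0.  , 75.21, 25.66]), 'tool_pos': array([590.85, 187.09, 107.12]), 'tcp_rot': array([ -62.15,   89.91, -164.98]), 'ft_force': array([-0.23, -0.91,  1.19]), 'finger_gap': np.float64(0.26)}
```

View pics/wrist9.png

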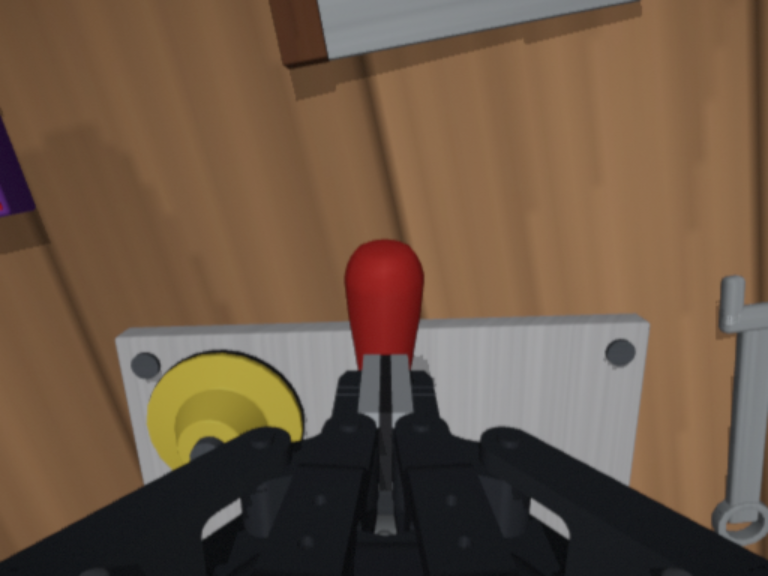

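View pics/s9c.png

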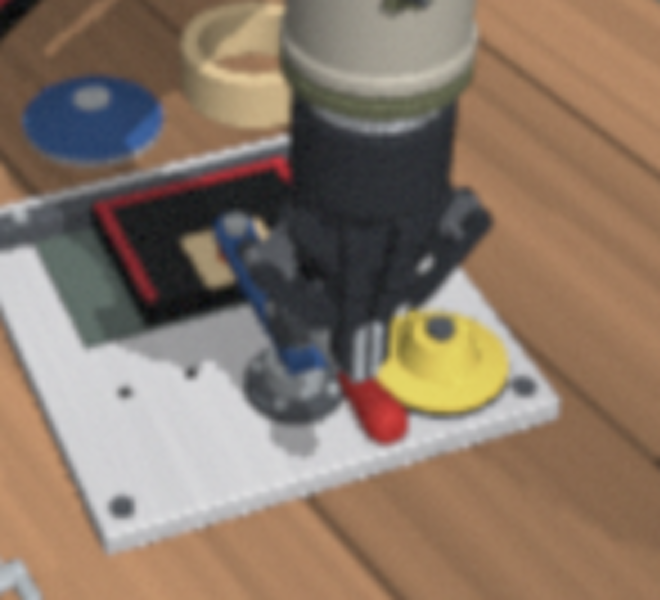

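>>> drive_tool(
  moves=[0.33,0,-0.08,0,0,0,0.33,0,-0.08,0,0,0,0.25,0,0,0,0,0,0.25,0,0,0,0,0,0,0,0,0,0,0,0,0,0,0,0,0],
)

```text
time: 9.48
tool_pos: [591.9, 189.2, 97.1]
tcp_rot: [156.7, 89.9, 53.9]
ft_force: [-3.1, 1.5, 7.6]
finger_gap: 0.4
```

>>> drive_tool(
  moves=[0.2,0,0,0,0,0,0,0,0,0,0,0],
)

```text
time: 9.65
tool_pos: [592.6, 189.5, 96.1]
tcp_rot: [132.9, 89.9, 30.1]
ft_force: [-4.3, 0.4, 13.0]
finger_gap: 0.3
```

>>> drive_tool(
  moves=[0.2,0,0,0,0,0,0,0,0,0,0,0],
)

```text
time: 9.82
tool_pos: [593.6, 189.5, 95.3]
tcp_rot: [121.6, 89.7, 18.8]
ft_force: [-4.2, -0.0, 17.9]
finger_gap: 0.1
```

>>> drive_tool(
  moves=[-0.5,0,0,0,0,0,-1,0,0.3,0,0,0,-3,0,0.5,0,0,0,-4,0,2,0,0,0,-4,2,3,0,0,0,-4,2,2,0,0,0,-3,2,0,0,0,0,0,0,0,0,0,0,0,0,0,0,0,0],
)

```text
time: 10.57
tool_pos: [629.9, 111.1, 272.4]
tcp_rot: [107.8, 89.7, 4.9]
ft_force: [-0.2, 0.9, -0.5]
finger_gap: -0.2
```

```bash
python3 look.py 10 wrist scene; python3 - <<'E'
import cv2
a=cv2.imread('pics/scene10.png')[250:450,330:550];cv2.imwrite('pics/s10c.png',cv2.resize(a,None,fx=3,fy=3,interpolation=cv2.INTER_CUBIC))
E
```

```text
{'time': np.float64(10.62), 'joint_pos': array([5.460e+00, 1.265e+01, 7.550e+01, 1.000e-02, 9.183e+01, 1.834e+01]), 'tool_pos': array([628.31, 111.56, 269.74]), 'tcp_rot': array([126.68,  89.98,  23.81]), 'ft_force': array([-0.8 ,  0.81,  0.22]), 'finger_gap': np.float64(0.07)}
```

View pics/wrist10.png

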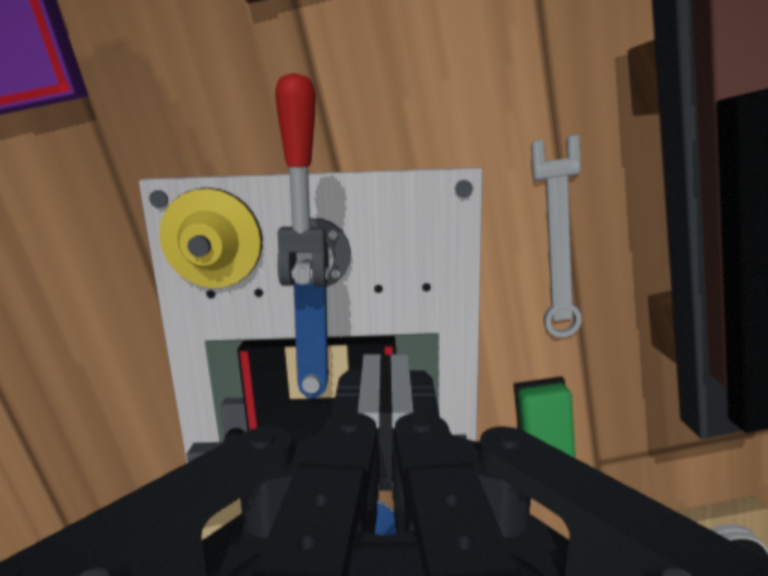

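View pics/s10c.png

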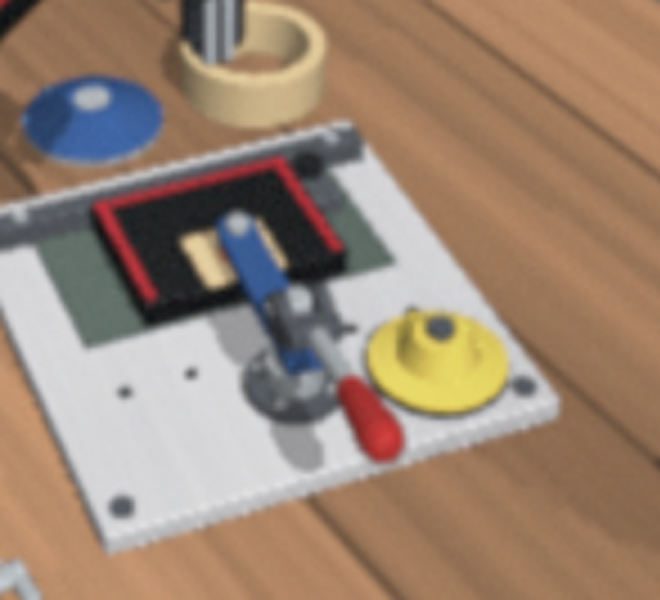

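```bash
python3 - <<'E'
from h import *
s=pickle.load(open('pics/wrist10.pkl','rb'));po=s['pose'];c=cloud(s,po)
for p in [(295,85),(295,95),(296,110),(297,130),(298,150),(299,175),(300,200),(301,220)]:
    q=c[int(p[1]/1.5)-1:int(p[1]/1.5)+2,int(p[0]/1.5)-1:int(p[0]/1.5)+2].reshape(-1,3); print(p,np.median(q,0).round(1))
h,S,v=cv2.split(cv2.cvtColor(s['image'],cv2.COLOR_RGB2HSV))
m=(h>100)&(h<125)&(S>120)&(v>60);r=np.zeros_like(m);r[190:265,190:222]=1;print('strap z',np.percentile(c[m&r][:,2],[10,50,90]))
print('slab z',np.median(c[250:262,175:188].reshape(-1,3),0),'plate',c[200,260])
print('screw',onplane(s,np.array([311,385])/1.5,64,po),'post bolt',onplane(s,np.array([302,272])/1.5,85,po))
T=onplane(s,np.array([[285,348],[346,345],[351,394],[290,400]])/1.5,39,po);print(T.round(1),T.mean(0))
E
```

```text
(295, 85) [601.8 223.7 101.6]
(295, 95) [600.1 218.3 103.1]
(296, 110) [598.6 210.2 101.4]
(297, 130) [596.1 199.6  99.5]
(298, 150) [592.5 187.9  97.6]
(299, 175) [588.5 173.8  92.6]
(300, 200) [584.9 158.1  91.7]
(301, 220) [581.2 145.9  90.8]
strap z [56.94668273 57.95683618 58.94600423]
slab z [511.12761933  13.59083401  39.160145  ] plate [621.70813137  54.93077892  15.87675867]
screw [[549.39482668  16.42938062  64.        ]] post bolt [[571.77619003 110.14110146  85.        ]]
[[530.8  41.5  39. ]
 [579.8  32.9  39. ]
 [573.  -11.   39. ]
 [521.7  -4.9  39. ]] [551.30882611  14.61210661  39.        ]
```

```bash
python3 - <<'E'
import cv2,pickle
a=pickle.load(open('pics/wrist10.pkl','rb'))['image'][215:285,140:250,::-1];cv2.imwrite('pics/w10c.png',cv2.resize(a,None,fx=7,fy=7,interpolation=cv2.INTER_CUBIC))
E
```

```text
(no output)
```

View pics/w10c.png

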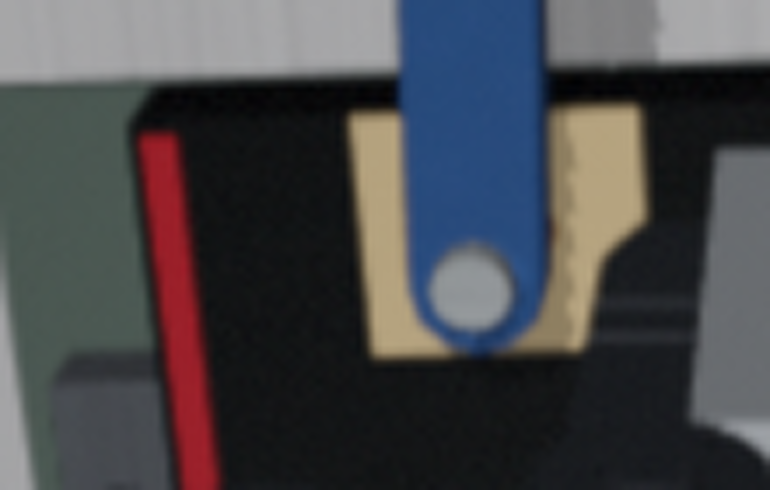

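```bash
python3 -c "
from bench import r,sensors
print(sensors.sense()['time']);print(r.hand_in())"
```

```text
10.6667
the job is handed in; nothing more can be done
None
```

I handed the job in at 10.7 s with the strap clamped on the tape; no verdict was reported. With the fingers closed, I swung the blue strap about 84° round with the back of a finger. I then pushed the red lever down with the fingertips until it hit its stop, where the force rose to about 18 N. I never gripped the strap or the lever.

**Last checks, from a wrist camera picture with the arm withdrawn:**
- **Pad:** the pad's screw is about 3 mm from the middle of the tape.
- **Strap:** its top is at 58.0 mm, which puts mid-thickness at 52 mm, the clamped height.
- **Lever:** the shaft slopes about 4 to 5° above level, which matches the 5° stop.
- **Slab and the rest:** the tape patch measured within about 1 mm of where it started, so the slab has not shifted. In the pictures I saw nothing else moved, but I did not measure the other things.
- **Robot:** it is about 270 mm above the bench, touching nothing.

**Disagreements and gaps:**
- **Position readings:** the measured tool position varied by 2 to 5 mm between readings, so I centred on the lever using the wrist picture.
- **Sideways force:** there was about 4 N sideways on the lever at full press, but it did not move the pad.
- **Clamping force:** I could not measure the pad's force on the slab directly. I infer it from the strap height and the lever being on its stop.

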